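# Feel the gap between two gel plates with a taper gauge

## Robot

A 6-joint arm with a two-finger parallel gripper is mounted at the origin on a cart in front of the work surface, level with it; the furniture and walls round the work are solid. World frame = base frame: x ahead of the robot, y to its left, z up, the work surface at z = 0. Lengths are in m, angles in rad, forces in N, time in s.
With the tool pointing down it reaches from about 0.325 to 0.775 m from the base axis. Payload 5.5 kg.
Tool frame: the origin (TCP) lies midway between the tips of the shut fingers; the grasp point (between the pads) lies 19 mm behind it (bot.grip_point_offset is the distance from the TCP to the grasp point, in m); z points along the fingers, y is the line along which they close (so a half turn about z gives the same grasp; the last joint's range is limited). The gripper opens to 85 mm and grips with 20 to 120 N. Pads are 22 mm wide; open, the fingers measure 114 mm over their backs; the gripper's body (76 mm by 85 mm) begins 54 mm behind the grasp point. The pads swing forward as they close: fully open they stand 13 mm farther back than shut.
Start: joints at [1.046, 0.091, 1.231, -0, 1.82, -0.057], TCP at [0.271, 0.536, 0.231] pointing down, gripper open.
Joint ranges: [-2.87, 2.87], [-0.86, 2.18], [0.17, 2.46], [-1.51, 4.65], [0.06, 2.69], [-2.65, 2.65]. Speed limits (rad/s): [2.57, 2.57, 3.01, 3.14, 3.14, 3.14].

## Interface

Orientations are given as a unit quaternion [w, x, y, z].
In Python, from station import bot gives the robot as it stands.
- The arm moves only by the shell command python3 -m crank 'ROWS'. ROWS is text: rows parted by semicolons, each of 7 numbers parted by spaces: the shift along the tool's x, y, z in mm, then the turn, a rotation vector about the tool's x, y, z in rad, then the closure, from 0 (fully open) to 1 (shut). In form: dx dy dz wx wy wz gripper; .... A call has 1 to 20 rows; each row is the pose to reach, as a shift and turn from the pose commanded when the call began, along the tool's axes at that moment; what a row does not reach only later rows make up. A row lasts 1/8 s, in which the tool goes at most 62.5 mm and 10.7 degrees, less where a joint would pass 70% of its speed; a pose out of reach is approached as far as the arm can. A call with a gripper value outside its range is refused whole. The fingers move at their own pace and stop on an object; the grip force is fixed at half the most. Time passes only in rows, so rows that repeat a pose let the fingers close. It gives the time, the measured TCP pose, the force, the opening and the grip force at its end, in the units of the state.
- bot.sense(): the state, without advancing time (a new reading comes with each control period).
- bot.snapshot(name): name is "scene" or "top" or "wrist"; returns the picture (480x640x3 uint8, red, green, blue); there is no depth.
- bot.camera_info(name): a dict with "fx", "fy", "cx", "cy" (pixels), "R" (3x3) and "t" (3): a world point X has camera coordinates R X + t; the wrist camera has in their place "T_tool_cam" (4x4, takes a point from camera to tool coordinates, whose origin is the TCP and whose axes are the flange's). Camera axes: x right, y down, z forward; pixel columns grow to the right and rows downward; lengths in m; the calibration is good to about 2 mm. The wrist camera is an equidistant fisheye: a pixel r from the principal point sees the ray r / f radians off the axis. A picture is of the moment at which its call begins: read the wrist's pose just before it. camera_info takes no time and is no camera call.
- bot.hand_in(): hands the job in; it is judged then, once.
The state is a dict: "t": time; "joints": joint angles; "qvel": joint speeds; "joint_efforts": joint torques, N m; "eef_pos": TCP position; "orientation": TCP orientation; "wrist_force": force on the tool from outside, world axes, zero at the start; "torque": the same for the moment, N m; "finger_gap": opening from 0.0 (shut) to 1.0 (fully open); "grip_force": force on a finger pad.
Only numpy, scipy, OpenCV 4.12 (cv2) and the standard library are available. Lean on these libraries where they do the work, as an engineer would, in place of code of your own. Each camera call takes 0.05 s, during which the arm holds its last target. There are 200 camera calls.

## Task

Lift the orange-handled taper gauge out of its blue block and, keeping it upright, slide its blade down into the gap between the two upright gel plates until it drags snugly on both, without forcing the plates apart or disturbing the other things on the bench. Finish while still holding the gauge at that depth: do not let go of it.

Things in the scene. Friction and masses are not known exactly. Their poses are not given: they have to be found in the camera images.
- gauge_grip (a point): Centre of the gauge's orange handle, the place to grasp it: a flat upright block 28 mm along its x, 16 mm along its y, 46 mm high (23 mm above and below this point); z points up the handle. Below it come a black collar, 36 x 26 x 6 mm, and the blade. At the start the gauge stands upright in its block, the collar resting on the block's top.
- gauge_tip (a point): Middle of the blade's lower end, 104 mm straight below gauge_grip; same axes. The steel blade is 75 mm long and 22 mm wide (x); its thickness (y) is 3 mm at the tip and grows evenly by 1 mm every 10 mm, to 10.5 mm at the collar.
- gauge: The whole taper gauge (blade, collar, handle), about 70 g; origin at the blade's tip, same axes.
- gauge_block: Heavy blue block, 50 (x) x 46 (y) x 85 mm high, that does not move, with an upright slot 26 x 14.5 mm, 81 mm deep, for the blade. Origin at the centre of its underside. The block and the gauge in it have the same axes.
- mouth (a point): Middle of the mouth of the gap, 108 mm above the bench, level with the plates' upper inner edges, where the blade drags. z up; x along the gap (plates 66 mm long), y across it from plate_a to plate_b. Blue lips slope at 45 degrees from these edges out and up, about 9 mm, as a lead-in. The gap's middle lies within 1 mm of this point.
- carriage_mid (a point): Middle of the aluminium carriage, 33 mm above the bench, below the gap. It carries both plates and floats up to 6 mm each way along y on a weak centring spring (0.12 N per mm), so the gap centres itself on the blade. The gap is straight-sided, 74 mm deep, and 6 to 8.5 mm wide, different each time: the blade first drags with its tip 30 to 55 mm below the mouth.
- plate_a: Opaque white gel plate, 66 x 6 x 74 mm, on the -y side of the gap, fixed to the carriage by a screw that sets the gap. Origin at the middle of the upper edge of its inner face.
- plate_b (a joint): Green glass plate, 66 x 6 x 74 mm, on the +y side of the gap, pressed on its stop by springs. Value: how far it is pushed open, m (0 at rest, 0.008 at most). It leaves the stop at about 5 N across the gap, then takes 0.9 N per mm. A snug blade is felt as 3 to 5 N of resistance to going down; the plate has then hardly moved.
- petri_dish: Bystander: clear round dish 78 mm across, 15 mm high, origin under its centre.
- saline_bottle: Bystander: white bottle with blue cap, 48 mm across, 88 mm high, origin under its centre.
- slide_box: Bystander: green box 76 x 101 x 31 mm, origin under its centre.
- forceps: Bystander: steel forceps lying flat, 16 x 140 x 9 mm, origin under the centre.

How it is judged:
By the outcome, as a careful person would: the job done as asked, in the order asked, and still so for the second after the job is handed in, while the arm keeps its last pose, push and grip.
It also fails if it takes over 43 s, if anything falls off the work surface, if the arm or the gripper's body presses on something with over 40 N, if the wrist force passes 120 N, or if a joint passes its speed limit or range.

## Working session

There is one attempt and no reset: what is moved stays moved. The work goes in short steps, Python scripts to look and compute and a shell command to move; the robot and the scene stay as the last step left them, time stands still between calls to the robot, and variables do not carry over. Pictures are saved under pics/ and viewed, at most 10 in all, crops included, and the job is handed in when it is done.

```bash
mkdir -p pics; ls; python3 - <<'E'
from station import bot
import cv2
s=bot.sense();print({k:s[k] for k in('t','eef_pos','orientation','wrist_force','finger_gap')})
for n in('scene','top'):
    cv2.imwrite(f'pics/{n}1.png',bot.snapshot(n)[:,:,::-1])
    print(bot.camera_info(n))
print(bot.camera_info('wrist'))
E
```

```text
pics
{'t': 0.0, 'eef_pos': array([0.27041613, 0.5352886 , 0.23011939]), 'orientation': array([-2.80732800e-04,  2.31774878e-01,  9.72768939e-01, -9.58256928e-04]), 'wrist_force': array([-0.14234914, -0.0304094 ,  0.09111561]), 'finger_gap': 1.0023297484543743}
{'fx': 504.0558980168236, 'fy': 504.0558980168236, 'cx': 319.1064409838594, 'cy': 236.10370981152312, 'R': array([[-0.85478107, -0.51867147,  0.01814483],
       [-0.22946559,  0.34634274, -0.90961104],
       [ 0.46550496, -0.78168191, -0.41506447]]), 't': array([0.38258001, 0.1961028 , 1.03411841])}
{'fx': 560.8064424063822, 'fy': 560.8064424063822, 'cx': 314.6283480151593, 'cy': 233.26220025552038, 'R': array([[-0.01208929, -0.99980893, -0.0153608 ],
       [-0.98753358,  0.01434918, -0.15675306],
       [ 0.15694352,  0.01327427, -0.98751837]]), 't': array([-0.00529313,  0.49446367,  1.53276354])}
{'fx': 371.64829954431775, 'fy': 371.64829954431775, 'cx': 315.7177277735621, 'cy': 236.42592397160828, 'T_tool_cam': array([[ 9.36177677e-04, -9.51646191e-01, -3.07194809e-01,
         7.75463474e-02],
       [ 9.99999465e-01,  1.02608974e-03, -1.31178042e-04,
        -5.32389150e-04],
       [ 4.40044525e-04, -3.07194522e-01,  9.51646642e-01,
        -1.42315270e-01],
       [ 0.00000000e+00,  0.00000000e+00,  0.00000000e+00,
         1.00000000e+00]])}
```

View pics/scene1.png

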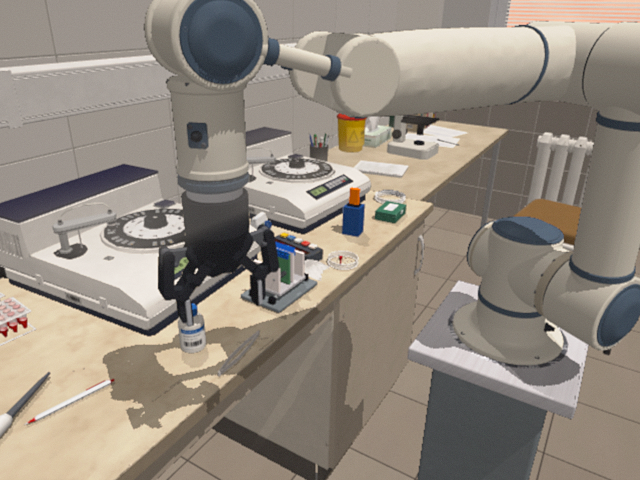

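View pics/top1.png

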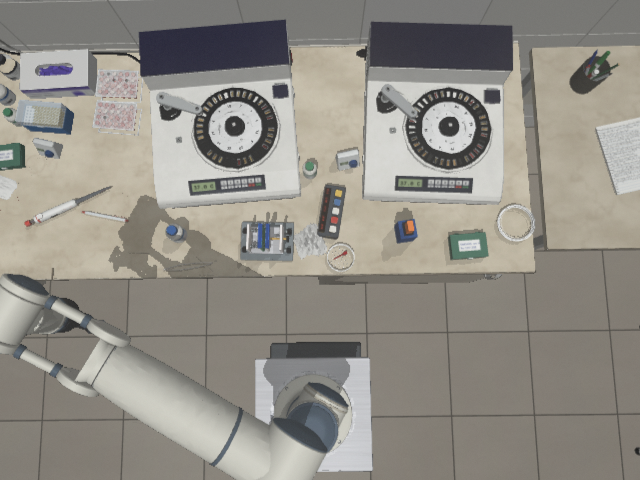

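The scene view shows the gauge near (354,205) and the plate fixture near (280,275). The top view shows the gauge near (406,230) and the fixture near (267,240). I'll enlarge both.

```bash
python3 - <<'E'
import cv2,numpy as np
s=cv2.imread('pics/scene1.png');t=cv2.imread('pics/top1.png')
def c(im,x,y,w,h,k): return cv2.resize(im[y:y+h,x:x+w],None,fx=k,fy=k,interpolation=cv2.INTER_CUBIC)
a=np.hstack([c(t,232,210,70,60,6),c(t,385,200,50,60,6)])   # 420+300 wide,360
cv2.imwrite('pics/c1.png',a)
b=np.hstack([c(s,235,225,90,90,5),c(s,335,180,40,90,5)]) 
cv2.imwrite('pics/c2.png',b)
E
```

```text
(no output)
```

View pics/c1.png

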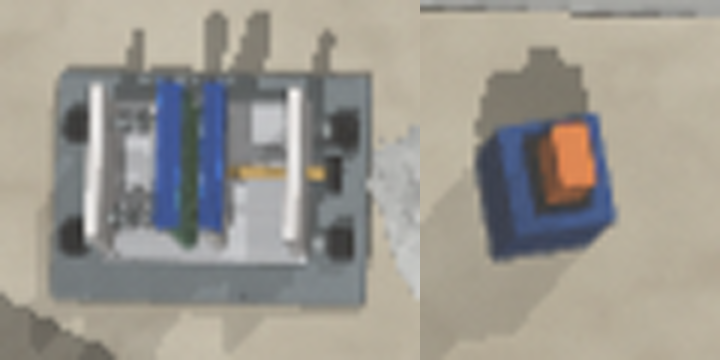

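View pics/c2.png

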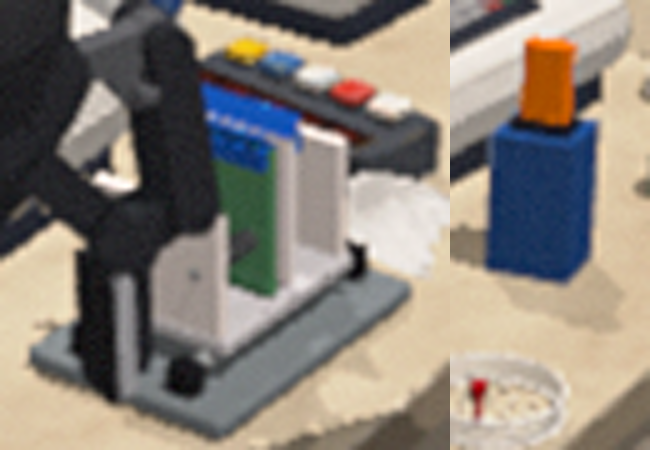

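```bash
cat > h.py <<'E'
import numpy as np, cv2
from station import bot
from scipy.spatial.transform import Rotation as Ro
from scipy.optimize import least_squares
def rot(q): return Ro.from_quat([q[1],q[2],q[3],q[0]])
def ray(n,u,v,info=None,pose=None):
    """camera centre and unit ray in the world"""
    c=info or bot.camera_info(n); x=(u-c['cx'])/c['fx']; y=(v-c['cy'])/c['fy']
    if n!='wrist':
        d=np.array([x,y,1]); R=c['R']; return -R.T@c['t'], R.T@d/np.linalg.norm(d)
    r=np.hypot(x,y); d=np.array([x/r*np.sin(r),y/r*np.sin(r),np.cos(r)]); T=c['T_tool_cam']; p,R=pose
    return p+R@T[:3,3], R@T[:3,:3]@d
def atz(o,d,z): return o+d*(z-o[2])/d[2]
def tri(rays):
    A=sum(np.eye(3)-np.outer(d,d) for o,d in rays); b=sum((np.eye(3)-np.outer(d,d))@o for o,d in rays)
    X=np.linalg.solve(A,b); return X,[np.linalg.norm(np.cross(X-o,d))*1e3 for o,d in rays]
def pose():
    s=bot.sense(); return s['eef_pos'],rot(s['orientation']).as_matrix()
def target(p,yaw,frm=None):
    """row to a tool-down pose: tool y along (-sin yaw, cos yaw), tool x along -(cos,sin)"""
    p0,R0=frm or pose(); c,s=np.cos(yaw),np.sin(yaw)
    R=np.array([[-c,-s,0],[-s,c,0],[0,0,-1]])   # columns: x=(-c,-s,0), y=(-s,c,0), z=down
    return np.round(np.r_[R0.T@(np.array(p)-p0)*1e3, Ro.from_matrix(R0.T@R).as_rotvec()],4)
E
python3 - <<'E'
from h import *
f=lambda u,v:ray('top',u,v)
print('handle top',atz(*f(385+155/6,200+160/6),.137))
print('block top', atz(*f(385+(545-420)/6,200+183/6),.085))
print('mouth',atz(*f(232+193/6,210+155/6),.108))
# two views: handle top centre in scene ~ crop(550,42)
print(tri([f(385+155/6,200+160/6),ray('scene',335+100/5,180+40/5)]))
# gap: near end of green lip etc. yaw of lip lines in top crop
a=atz(*f(232+180/6,210+85/6),.114);b=atz(*f(232+186/6,210+228/6),.114);print('lip yaw',np.degrees(np.arctan2(*(a-b)[[1,0]])))
a=atz(*f(385+135/6,200+125/6),.137);b=atz(*f(385+135/6,200+202/6),.137);print('handle yaw',np.degrees(np.arctan2(*(a-b)[[1,0]])))
X=atz(*f(385+155/6,200+160/6),.137)
print(target([X[0]-.0,X[1],.26],0))
E
```

```text
handle top [ 0.49261894 -0.26579461  0.137     ]
block top [ 0.49102622 -0.26018094  0.085     ]
mouth [0.47836583 0.12251228 0.108     ]
(array([ 0.49298021, -0.26530177,  0.13841755]), [np.float64(0.6537449334420029), np.float64(0.6537449334420127)])
lip yaw 2.5195855541722234
handle yaw -2.1763897857493175
[-5.595418e+02 -6.149023e+02 -2.871360e+01 -1.700000e-03 -5.000000e-04
 -4.678000e-01]
```

```bash
python3 -m crank '-280 -307 -29 0 0 -0.234 0;-280 -307 -29 0 0 -0.234 0;-280 -307 -29 0 0 -0.234 0;-280 -307 -29 0 0 -0.234 0;-280 -307 -29 0 0 -0.234 0;-280 -307 -29 0 0 -0.234 0;-280 -307 -29 0 0 -0.234 0;-560 -615 -29 0 0 -0.468 0;-560 -615 -29 0 0 -0.468 0;-560 -615 -29 0 0 -0.468 0;-560 -615 -29 0 0 -0.468 0;-560 -615 -29 0 0 -0.468 0;-560 -615 -29 0 0 -0.468 0;-560 -615 -29 0 0 -0.468 0;-560 -615 -29 0 0 -0.468 0;-560 -615 -29 0 0 -0.468 0'
cat > snap.py <<'E'
import sys
from h import *
p=pose(); im=bot.snapshot('wrist')[:,:,::-1].copy(); n=sys.argv[1]
cv2.imwrite(f'pics/{n}.png',im); np.savez(f'{n}.npz',p=p[0],R=p[1]); print(p)
E
python3 snap.py w1
```

```text
t: 2.1
eef_pos: [0.4929, -0.2657, 0.2597]
orientation: [-0.001, 0.0, 1.0, 0.001]
wrist_force: [-0.2, -0.1, 0.6]
finger_gap: 0.997
grip_force: 0.0
(array([ 0.4929049 , -0.26566432,  0.25968817]), array([[-9.99999420e-01,  1.17449206e-04, -1.07044673e-03],
       [ 1.16271279e-04,  9.99999388e-01,  1.10040317e-03],
       [ 1.07057532e-03,  1.10027807e-03, -9.99998822e-01]]))
```

View pics/w1.png

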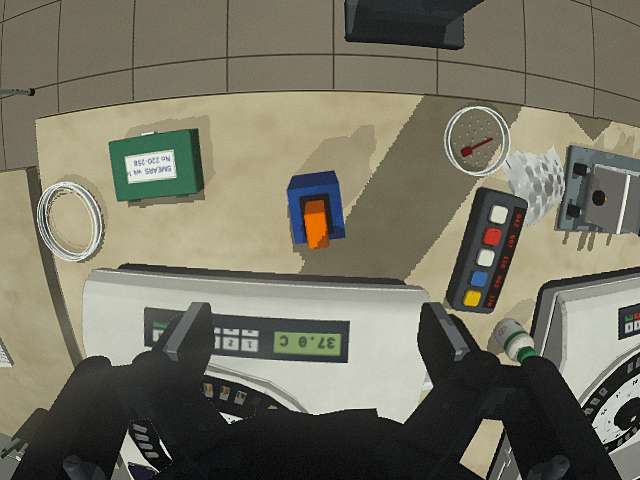

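```bash
python3 - <<'E'
import cv2
im=cv2.imread('pics/w1.png')
cv2.imwrite('pics/w1c.png',cv2.resize(im[165:255,275:360],None,fx=6.5,fy=6.5,interpolation=cv2.INTER_CUBIC))
E
```

```text
(no output)
```

View pics/w1c.png

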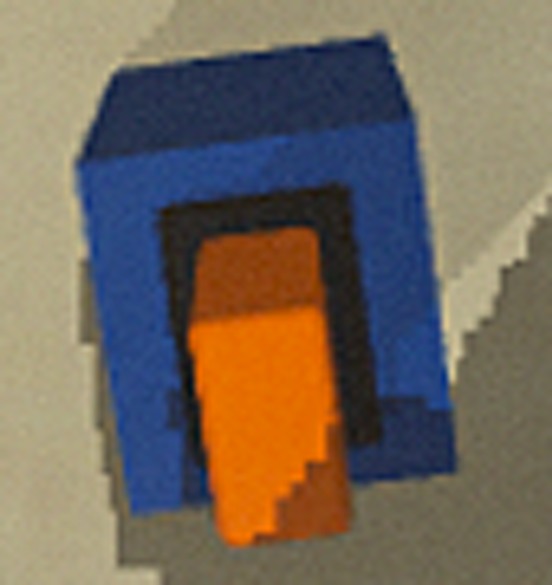

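```bash
cat >> h.py <<'E'
def pix(n,X,info,pose=None):
    if n!='wrist': c=info['R']@X+info['t']; return np.array([info['fx']*c[0]/c[2]+info['cx'],info['fy']*c[1]/c[2]+info['cy']])
    T=info['T_tool_cam']; c=T[:3,:3].T@(pose[1].T@(X-pose[0])-T[:3,3])
    r=np.arctan2(np.hypot(c[0],c[1]),c[2])/np.hypot(c[0],c[1]); return np.array([info['fx']*r*c[0]+info['cx'],info['fy']*r*c[1]+info['cy']])
def fit(obs,x0):
    """obs: (cam, pixel, local point, pose); unknown x,y,z,yaw of the local frame"""
    I={n:bot.camera_info(n) for n in('scene','top','wrist')}
    def res(v):
        c,s=np.cos(v[3]),np.sin(v[3]); R=np.array([[c,-s,0],[s,c,0],[0,0,1]])
        return np.concatenate([pix(n,R@np.array(L)+v[:3],I[n],p)-np.array(q) for n,q,L,p in obs])
    r=least_squares(res,x0,x_scale=[.01,.01,.01,.1]); return r.x,r.fun.reshape(-1,2).round(1)
E
python3 - <<'E'
from h import *
d=np.load('w1.npz');P=(d['p'],d['R'])
f=lambda u,v:((u+.5)/6.5-.5+275,(v+.5)/6.5-.5+165)
# local axes ~world; origin gauge_grip. image up=-x, image right=+y(?)
h=[((190,325),-14,-8),((328,307),-14,8),((350,530),14,8),((225,547),14,-8)]
b=[((78,160),-25,-23),((413,118),-25,23),((457,470),25,23),((132,512),25,-23)]
H=[('wrist',f(*q),(x/1e3,y/1e3,.023),P) for q,x,y in h]
B=[('wrist',f(*q),(x/1e3,y/1e3,-.029),P) for q,x,y in b]
T=[('top',(410.3,226.2),(0,0,.023),None),('scene',(354.5,187.6),(0,0,.023),None)]
for o in(H+B,H+B+T,H+T):
    x,r=fit(o,[.493,-.265,.114,0]);print(x[:3].round(4),np.degrees(x[3]),r.tolist())
E
```

```text
[ 0.4973 -0.266   0.1085] 7.5594404220789775 [[-0.3, -0.4], [-0.4, -0.4], [0.7, 0.3], [-0.6, 0.2], [0.2, 0.6], [0.5, 0.3], [-0.0, -0.1], [0.1, -0.4]]
[ 0.4962 -0.266   0.1127] 7.557873376220034 [[-0.5, -0.6], [-0.3, -0.6], [0.9, 0.6], [-0.7, 0.6], [-0.2, 0.1], [0.8, -0.3], [0.3, 0.0], [-0.1, -0.1], [0.5, -0.8], [-0.2, 1.1]]
[ 0.4958 -0.2659  0.1137] 7.264290421261946 [[-0.3, -0.8], [0.0, -0.6], [1.0, 0.7], [-0.7, 0.6], [0.5, -0.7], [-0.1, 0.8]]
```

```bash
python3 - <<'E'
from h import *
print(target([.4962,-.266,.097],np.radians(7.5)))
E
```

```text
[-3.198600e+00 -9.285000e-01  1.633099e+02  5.000000e-04 -1.000000e-04
 -1.301000e-01]
```

```bash
python3 -m crank '-3.2 -0.9 40 0 0 -0.13 0;-3.2 -0.9 80 0 0 -0.13 0;-3.2 -0.9 110 0 0 -0.13 0;-3.2 -0.9 135 0 0 -0.13 0;-3.2 -0.9 150 0 0 -0.13 0;-3.2 -0.9 160 0 0 -0.13 0;-3.2 -0.9 163 0 0 -0.13 0;-3.2 -0.9 163 0 0 -0.13 0;-3.2 -0.9 163 0 0 -0.13 0.4;-3.2 -0.9 163 0 0 -0.13 0.6;-3.2 -0.9 163 0 0 -0.13 0.7;-3.2 -0.9 163 0 0 -0.13 0.75;-3.2 -0.9 163 0 0 -0.13 0.8;-3.2 -0.9 163 0 0 -0.13 0.9;-3.2 -0.9 163 0 0 -0.13 1;-3.2 -0.9 163 0 0 -0.13 1;-3.2 -0.9 163 0 0 -0.13 1;-3.2 -0.9 163 0 0 -0.13 1'
```

```text
t: 4.4
eef_pos: [0.4964, -0.2669, 0.0974]
orientation: [0.0, -0.065, 0.998, -0.0]
wrist_force: [1.1, -0.2, 1.4]
finger_gap: 0.179
grip_force: 58.5
```

```bash
python3 -m crank '0 0 -5 0 0 0 1;0 0 -15 0 0 0 1;0 0 -35 0 0 0 1;0 0 -60 0 0 0 1;0 0 -90 0 0 0 1;0 0 -120 0 0 0 1;0 0 -140 0 0 0 1;0 0 -143 0 0 0 1;0 0 -143 0 0 0 1;0 0 -143 0 0 0 1'; python3 - <<'E'
from h import *
print(target([.47,.05,.24],np.radians(2.5)))
E
```

```text
t: 5.65
eef_pos: [0.4959, -0.2666, 0.239]
orientation: [-0.001, -0.065, 0.998, 0.001]
wrist_force: [-0.2, -0.6, -1.5]
finger_gap: 0.184
grip_force: 58.4
[-1.537980e+01  3.172812e+02 -5.940000e-01  1.300000e-03 -1.700000e-03
  8.660000e-02]
```

```bash
python3 -m crank '-2 40 -0.6 0 0 0.02 1;-5 95 -0.6 0 0 0.04 1;-9 155 -0.6 0 0 0.06 1;-12 215 -0.6 0 0 0.08 1;-14 265 -0.6 0 0 0.087 1;-15.4 300 -0.6 0 0 0.087 1;-15.4 317 -0.6 0 0 0.087 1;-15.4 317 -0.6 0 0 0.087 1;-15.4 317 -0.6 0 0 0.087 1;-15.4 317 -0.6 0 0 0.087 1'; python3 snap.py w2
python3 -m crank '0 20 0 0 0 0 1;0 60 0 0 0 0 1;0 105 0 0 0 0 1;0 130 0 0 0 0 1;0 140 0 0 0 0 1;0 140 0 0 0 0 1;0 140 0 0 0 0 1;0 140 0 0 0 0 1'; python3 snap.py w3
python3 - <<'E'
import cv2,numpy as np
a=cv2.imread('pics/w2.png');b=cv2.imread('pics/w3.png')
cv2.imwrite('pics/w23.png',np.vstack([cv2.resize(a[80:380],(640,300)),cv2.resize(b[80:380],(640,300))]))
E
```

```text
t: 6.9
eef_pos: [0.4706, 0.0484, 0.2407]
orientation: [-0.0, -0.021, 1.0, -0.0]
wrist_force: [-0.1, -0.6, -1.6]
finger_gap: 0.182
grip_force: 58.6
(array([0.47056959, 0.04836327, 0.24070266]), array([[-9.99145864e-01, -4.13212960e-02, -3.05825543e-04],
       [-4.13211895e-02,  9.99145855e-01, -3.46805813e-04],
       [ 3.19894790e-04, -3.33872518e-04, -9.99999893e-01]]))
t: 7.95
eef_pos: [0.4646, 0.1885, 0.241]
orientation: [0.0, -0.021, 1.0, -0.0]
wrist_force: [0.4, -0.7, -0.6]
finger_gap: 0.179
grip_force: 58.7
(array([0.46457997, 0.18849838, 0.24101306]), array([[-9.99126694e-01, -4.17823738e-02,  2.86906886e-04],
       [-4.17824165e-02,  9.99126723e-01, -1.44626587e-04],
       [-2.80613495e-04, -1.56487946e-04, -9.99999948e-01]]))
```

View pics/w23.png

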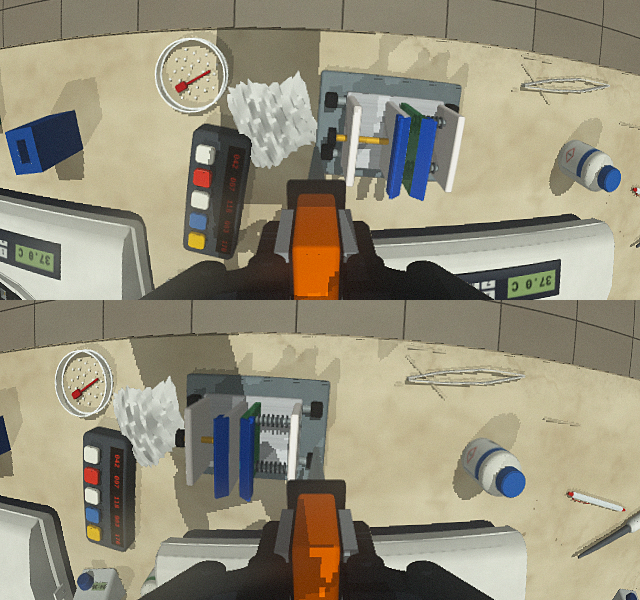

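```bash
python3 - <<'E'
import cv2,numpy as np
a=cv2.imread('pics/w2.png');b=cv2.imread('pics/w3.png')
f=lambda i,x,y:cv2.resize(i[y:y+98,x:x+66],None,fx=6,fy=6,interpolation=cv2.INTER_CUBIC)
cv2.imwrite('pics/w23c.png',np.hstack([f(a,378,188),f(b,206,188)]))
E
```

```text
(no output)
```

View pics/w23c.png

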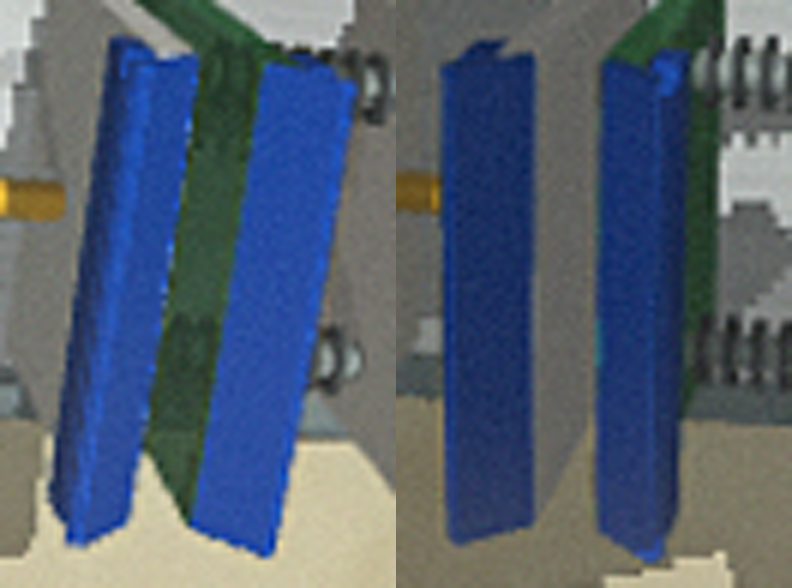

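```bash
python3 - <<'E'
from h import *
P={}
for n in('w2','w3'):
    d=np.load(n+'.npz');P[n]=(d['p'],d['R'])
g=lambda n,u,v:((u+.5)/6-.5+(378 if n=='w2' else 206-66),(v+.5)/6-.5+188)
L=[('w2',(197,57),-33,-1),('w2',(130,527),33,-1),('w2',(262,65),-33,1),('w2',(190,523),33,1),
   ('w3',(534,57),-33,-1),('w3',(533,525),33,-1),('w3',(604,65),-33,1),('w3',(599,530),33,1)]
I=bot.camera_info('wrist')
def res(v):
    c,s=np.cos(v[3]),np.sin(v[3]);R=np.array([[c,-s,0],[s,c,0],[0,0,1]])
    return np.concatenate([pix('wrist',R@np.array([x/1e3,k*v[4]/2,0])+v[:3],I,P[n])-g(n,*q) for n,q,x,k in L])
r=least_squares(res,[.478,.1225,.108,.04,.008],x_scale=[.01,.01,.01,.1,.01])
print(r.x.round(4),np.degrees(r.x[3]),r.fun.reshape(-1,2).round(1).tolist())
X=r.x; 
q=rot(bot.sense()['orientation']); print(bot.sense()['eef_pos'])
# gauge tip while held: grip point = gauge grip at grasp offset; TCP at grasp (0.4964,-0.2669,.0974), gauge (.4962,-.266)
print(target([X[0],X[1],.241],X[3]))
E
```

```text
[ 0.4797  0.123   0.107  -0.0292  0.0091] -1.6718292452229262 [[-0.1, 0.0], [-0.6, 0.1], [0.1, -0.3], [-0.1, 1.3], [0.2, -0.3], [0.5, 0.1], [-0.1, -1.0], [0.1, 0.1]]
[0.46451775 0.1886176  0.24098762]
[-1.24465e+01 -6.61718e+01 -1.90000e-03 -1.00000e-04  2.00000e-04
  7.12000e-02]
```

```bash
cat > fz.py <<'E'
from h import *
F=[];E=[]
for _ in range(6):
    bot.snapshot('wrist'); s=bot.sense(); F.append(s['wrist_force']);E.append(s['eef_pos'])
print('t',round(s['t'],2),'F',np.mean(F,0).round(2),'sd',np.std(F,0).round(2),'pos',np.mean(E,0).round(4),'gap',round(s['finger_gap'],3),'tq',s['torque'].round(2))
E
python3 -m crank '-3 -15 0 0 0 0.02 1;-8 -40 0 0 0 0.05 1;-12.4 -60 0 0 0 0.071 1;-12.4 -66.2 0 0 0 0.071 1;-12.4 -66.2 0 0 0 0.071 1;-12.4 -66.2 0 0 0 0.071 1;-12.4 -66.2 0 0 0 0.071 1;-12.4 -66.2 0 0 0 0.071 1'; python3 fz.py; python3 - <<'E'
from h import *
print(target([.4797,.123,.2],-.0292))
E
```

```text
t: 9.0
eef_pos: [0.4795, 0.1242, 0.2409]
orientation: [-0.0, 0.013, 1.0, 0.0]
wrist_force: [-0.4, 0.2, -0.4]
finger_gap: 0.184
grip_force: 58.7
t 9.3 F [-0.23 -0.17 -0.51] sd [0.66 0.37 0.44] pos [0.4796 0.124  0.2409] gap 0.182 tq [-0.02  0.05  0.01]
[-1.48700e-01 -8.71200e-01  4.08917e+01  0.00000e+00  0.00000e+00
  1.60000e-03]
```

```bash
python3 -m crank '0 -1 10 0 0 0 1;0 -1 20 0 0 0 1;0 -1 28 0 0 0 1;0 -1 34 0 0 0 1;0 -1 39 0 0 0 1;0 -1 43 0 0 0 1;0 -1 47 0 0 0 1;0 -1 50 0 0 0 1;0 -1 50 0 0 0 1;0 -1 50 0 0 0 1'; python3 fz.py
```

```text
t: 10.55
eef_pos: [0.4796, 0.1228, 0.1911]
orientation: [0.0, 0.014, 1.0, 0.0]
wrist_force: [-0.3, -0.2, -0.0]
finger_gap: 0.18
grip_force: 58.7
t 10.85 F [ 0.15  0.3  -0.68] sd [0.64 0.47 0.34] pos [0.4796 0.1228 0.1911] gap 0.181 tq [ 0.04 -0.02  0.  ]
```

```bash
python3 -m crank '0 0 3 0 0 0 1;0 0 6 0 0 0 1;0 0 9 0 0 0 1;0 0 12 0 0 0 1;0 0 15 0 0 0 1;0 0 18 0 0 0 1;0 0 20 0 0 0 1;0 0 20 0 0 0 1;0 0 20 0 0 0 1'; python3 fz.py; python3 - <<'E'
import cv2
from h import *
p=pose();im=bot.snapshot('top')[:,:,::-1]; w=bot.snapshot('scene')[:,:,::-1]
c=lambda i,x,y:cv2.resize(i[y:y+80,x:x+80],None,fx=5,fy=5,interpolation=cv2.INTER_CUBIC)
cv2.imwrite('pics/in.png',np.hstack([c(im,232,200),c(w,240,220)]))
E
```

```text
t: 11.98
eef_pos: [0.4796, 0.1228, 0.171]
orientation: [0.0, 0.014, 1.0, 0.0]
wrist_force: [0.4, -0.4, -0.5]
finger_gap: 0.18
grip_force: 58.7
t 12.28 F [-0.01 -0.09 -0.43] sd [0.52 0.54 0.39] pos [0.4796 0.1228 0.171 ] gap 0.18 tq [ 0.    0.   -0.01]
```

View pics/in.png

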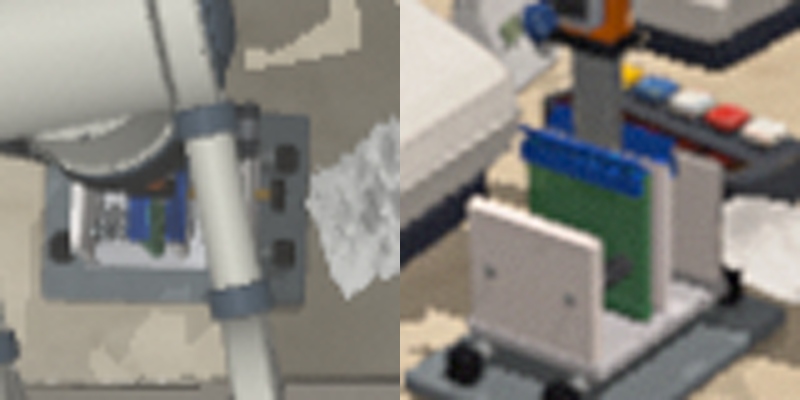

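The picture shows the blade entering between the blue lips, upright, with the carriage undisturbed. I'll keep descending in small steps and check the force.

```bash
python3 -m crank '0 0 1 0 0 0 1;0 0 2 0 0 0 1;0 0 3 0 0 0 1;0 0 3 0 0 0 1'; python3 fz.py; python3 -m crank '0 0 1 0 0 0 1;0 0 2 0 0 0 1;0 0 2 0 0 0 1' |grep force;python3 fz.py;  python3 -m crank '0 0 1 0 0 0 1;0 0 2 0 0 0 1;0 0 2 0 0 0 1' |grep force;python3 fz.py
```

```text
t: 12.88
eef_pos: [0.4795, 0.1228, 0.1677]
orientation: [-0.0, 0.014, 1.0, -0.0]
wrist_force: [-0.1, 0.3, -0.8]
finger_gap: 0.179
grip_force: 58.7
t 13.18 F [ 0.18 -0.14 -1.08] sd [0.88 0.61 0.42] pos [0.4796 0.1228 0.1679] gap 0.179 tq [ 0.    0.01 -0.01]
wrist_force: [0.1, -0.9, -0.6]
grip_force: 58.7
t 13.85 F [ 0.26 -0.12 -0.52] sd [0.69 0.61 0.5 ] pos [0.4796 0.1228 0.1659] gap 0.181 tq [-0.02  0.09  0.05]
wrist_force: [-0.9, -1.0, -0.5]
grip_force: 58.7
t 14.53 F [ 0.3  -0.12 -0.49] sd [0.43 0.41 0.49] pos [0.4796 0.1228 0.1639] gap 0.183 tq [-0.04 -0.01  0.03]
```

```bash
python3 -m crank '0 0 1 0 0 0 1;0 0 2 0 0 0 1;0 0 2 0 0 0 1' |grep wrist;python3 fz.py;  python3 -m crank '0 0 1 0 0 0 1;0 0 2 0 0 0 1;0 0 2 0 0 0 1' |grep wrist;python3 fz.py
```

```text
wrist_force: [0.6, -0.7, -0.6]
t 15.2 F [-0.09 -0.01 -0.73] sd [0.23 0.37 0.41] pos [0.4796 0.1228 0.1619] gap 0.173 tq [ 0.01 -0.02  0.01]
wrist_force: [-0.5, 0.1, 0.1]
t 15.88 F [ 0.17 -0.11 -0.64] sd [0.54 0.61 0.45] pos [0.4796 0.1228 0.1599] gap 0.177 tq [ 0.02 -0.01 -0.01]
```

```bash
python3 -m crank '0 0 1 0 0 0 1;0 0 2 0 0 0 1;0 0 2 0 0 0 1' |grep wrist;python3 fz.py;  python3 -m crank '0 0 1 0 0 0 1;0 0 2 0 0 0 1;0 0 2 0 0 0 1' |grep wrist;python3 fz.py
```

```text
wrist_force: [0.1, 0.4, -0.8]
t 16.55 F [ 0.17 -0.12 -0.8 ] sd [0.52 0.33 0.43] pos [0.4796 0.1228 0.1579] gap 0.179 tq [0.04 0.01 0.02]
wrist_force: [0.1, 0.6, -0.4]
t 17.23 F [ 0.01 -0.02 -0.55] sd [0.36 0.19 0.47] pos [0.4795 0.1228 0.1559] gap 0.183 tq [ 0.04 -0.04  0.03]
```

```bash
python3 -m crank '0 0 1 0 0 0 1;0 0 2 0 0 0 1;0 0 2 0 0 0 1' |grep wrist;python3 fz.py;  python3 -m crank '0 0 1 0 0 0 1;0 0 2 0 0 0 1;0 0 2 0 0 0 1' |grep wrist;python3 fz.py
```

```text
wrist_force: [-0.5, 0.4, -0.9]
t 17.9 F [-0.07  0.16 -0.54] sd [0.26 0.24 0.4 ] pos [0.4796 0.1228 0.1539] gap 0.183 tq [ 0.01  0.01 -0.03]
wrist_force: [-0.4, -0.1, -0.0]
t 18.57 F [-0.14  0.36 -0.66] sd [0.48 0.44 0.53] pos [0.4796 0.1228 0.1519] gap 0.182 tq [-0.01 -0.01 -0.01]
```

```bash
python3 -m crank '0 0 1 0 0 0 1;0 0 1.5 0 0 0 1;0 0 1.5 0 0 0 1' |grep wrist;python3 fz.py
```

```text
wrist_force: [0.1, 0.1, -0.4]
t 19.25 F [-0.1  -0.11 -0.66] sd [0.41 0.42 0.49] pos [0.4796 0.1228 0.1504] gap 0.182 tq [ 0.01 -0.02 -0.05]
```

```bash
python3 -m crank '0 0 1 0 0 0 1;0 0 1.5 0 0 0 1;0 0 1.5 0 0 0 1' |grep wrist;python3 fz.py
```

```text
wrist_force: [-0.2, 0.8, -0.7]
t 19.93 F [-0.07  0.14 -0.64] sd [0.41 0.31 0.44] pos [0.4796 0.1228 0.1489] gap 0.183 tq [-0.03  0.03  0.01]
```

```bash
python3 -m crank '0 0 1 0 0 0 1;0 0 1.5 0 0 0 1;0 0 1.5 0 0 0 1' |grep wrist;python3 fz.py
```

```text
wrist_force: [0.7, -0.2, 0.0]
t 20.6 F [-0.01  0.01 -1.07] sd [0.82 0.3  0.51] pos [0.4796 0.1228 0.1474] gap 0.182 tq [0.01 0.03 0.02]
```

```bash
python3 -m crank '0 0 1 0 0 0 1;0 0 1.5 0 0 0 1;0 0 1.5 0 0 0 1' |grep wrist;python3 fz.py
```

```text
wrist_force: [-0.3, 0.3, -0.6]
t 21.27 F [-0.25  0.18 -0.72] sd [0.45 0.71 0.46] pos [0.4796 0.1228 0.1459] gap 0.182 tq [0.05 0.08 0.01]
```

```bash
python3 -m crank '0 0 1 0 0 0 1;0 0 1.5 0 0 0 1;0 0 1.5 0 0 0 1' |grep wrist;python3 fz.py
```

```text
wrist_force: [0.8, 1.3, 0.0]
t 21.95 F [ 0.28 -0.04 -0.64] sd [0.5  0.27 0.21] pos [0.4796 0.1228 0.1444] gap 0.181 tq [ 0.07 -0.02 -0.02]
```

```bash
python3 -m crank '0 0 1 0 0 0 1;0 0 1 0 0 0 1' |grep wrist;python3 fz.py
```

```text
wrist_force: [0.6, 0.5, 1.0]
t 22.5 F [-0.03 -0.34  0.76] sd [0.72 0.29 0.4 ] pos [0.4796 0.1228 0.1435] gap 0.178 tq [ 0.04 -0.01 -0.02]
```

```bash
python3 -m crank '0 0 1 0 0 0 1;0 0 1 0 0 0 1' |grep wrist;python3 fz.py
```

```text
wrist_force: [-0.3, 0.2, 2.8]
t 23.05 F [ 0.02 -0.2   3.37] sd [0.5  0.49 0.08] pos [0.4797 0.1228 0.1427] gap 0.18 tq [ 0.02 -0.05 -0.07]
```

The force has risen from the free baseline of -0.65 N to 3.4 N, so the drag is about 4 N at about 53 mm depth. I'll check that it holds steady, then hand in.

```bash
python3 fz.py; python3 fz.py
```

```text
t 23.35 F [0.03 0.22 3.82] sd [0.38 0.6  0.6 ] pos [0.4797 0.1228 0.1426] gap 0.178 tq [-0.   -0.11 -0.05]
t 23.65 F [0.53 0.23 4.57] sd [0.46 0.66 0.83] pos [0.4797 0.1228 0.1425] gap 0.182 tq [-0.01 -0.12  0.01]
```

```bash
python3 fz.py; python3 fz.py
```

```text
t 23.95 F [0.64 0.22 4.97] sd [0.49 0.38 0.71] pos [0.4797 0.1228 0.1425] gap 0.18 tq [ 0.07 -0.12 -0.01]
t 24.25 F [ 0.61 -0.18  5.11] sd [0.44 0.47 0.45] pos [0.4796 0.1228 0.1424] gap 0.183 tq [-0.05 -0.22 -0.01]
```

```bash
python3 -m crank '0 0 -0.2 0 0 0 1;0 0 -0.2 0 0 0 1;0 0 -0.2 0 0 0 1;0 0 -0.2 0 0 0 1;0 0 -0.2 0 0 0 1;0 0 -0.2 0 0 0 1'|grep wrist; python3 fz.py; python3 fz.py
```

```text
wrist_force: [2.1, 0.1, 1.8]
t 25.3 F [2.69 0.08 2.61] sd [0.24 0.61 0.39] pos [0.4796 0.1228 0.1425] gap 0.179 tq [-0.01 -0.43 -0.06]
t 25.6 F [ 2.63 -0.24  2.07] sd [0.43 0.72 0.36] pos [0.4796 0.1228 0.1425] gap 0.183 tq [ 0.03 -0.53 -0.09]
```

```bash
python3 -m crank '-0.1 0 0.15 0 0 0 1;-0.1 0 0.15 0 0 0 1;-0.1 0 0.15 0 0 0 1;-0.1 0 0.15 0 0 0 1'|grep wrist; python3 fz.py; python3 fz.py;python3 fz.py
```

```text
wrist_force: [1.9, -0.1, 3.3]
t 26.4 F [1.33 0.27 3.03] sd [0.32 0.46 0.45] pos [0.4796 0.1228 0.1425] gap 0.179 tq [ 0.05 -0.3  -0.02]
t 26.7 F [1.29 0.04 3.3 ] sd [0.38 0.53 0.47] pos [0.4796 0.1228 0.1425] gap 0.179 tq [ 0.07 -0.21 -0.03]
t 27.0 F [0.88 0.54 3.04] sd [0.37 0.45 0.53] pos [0.4797 0.1228 0.1425] gap 0.176 tq [-0.06 -0.19 -0.07]
```

The drag is now steady at 3.7–4 N above the baseline, with little side load.

```bash
python3 -c "
from station import bot
print(bot.hand_in())"
```

```text
the job is handed in; nothing more can be done
None
```

I handed the job in with the gauge still held upright, its blade about 53 mm into the gap and dragging at a steady 3.7–4 N (it briefly reached about 5.7 N before I backed off slightly). I did not measure the glass plate's opening directly, and the verdict was not shown.

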